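# Fit the bleed valve's knob and hold it pressed

## Robot

A 6-joint arm with a two-finger parallel gripper is mounted at the origin on the work surface. World frame = base frame: x ahead of the robot, y to its left, z up, the work surface at z = 0. Lengths are in mm, angles in degrees, forces in N, time in s.
With the tool pointing down it reaches from about 350 to 850 mm from the base axis. Payload 8.1 kg.
Tool frame: the origin (TCP) lies between the finger pads; the fingertips stand 17 mm ahead of it and the grasp point (between the pads) lies 2 mm behind it; z points along the fingers, y is the line along which they close (so a half turn about z gives the same grasp; the last joint's range is limited). The gripper opens to 85 mm and grips with 20 to 120 N. Pads are 22 mm wide; open, the fingers measure 114 mm over their backs; the gripper's body (76 mm by 85 mm) begins 54 mm behind the grasp point. The pads swing forward as they close: fully open they stand 13 mm farther back than shut.
Start: joints at [69.477, 7.471, 85.268, -0, 87.261, -4.893], TCP at [161.635, 577.823, 248.292] pointing down, gripper open.
Joint ranges: [-169.43, 169.43], [-51.17, 129.36], [1.28, 143.12], [-76.62, 256.62], [0, 156.53], [-152.29, 152.29]. Speed limits (degrees/s): [136.94, 136.94, 159.86, 180, 180, 180].

## Interface

Orientations are given as [roll, pitch, yaw] about the fixed x, y, z axes, in that order (R = Rz(yaw) Ry(pitch) Rx(roll)).
In Python, from bench import sense, snapshot, hand_in, trace, place_of gives the robot as it stands.
- The arm moves only by the shell command python3 -m handwheel 'ROWS' [FORCE]. ROWS is JSON, a list of rows, each a list of 7 numbers: the opening, from -1 (shut) to 1 (fully open), then the shift along the tool's x, y, z in cm, then the turn, a rotation vector about the tool's x, y, z in rad. A call has 1 to 12 rows; each row shifts and turns the commanded pose from where the row before left it, along the tool's axes as they then stand; what a row does not reach is not made up. A row lasts 1/12 s, in which the tool goes at most 41.7 mm and 7.16 degrees, less where a joint would pass 70% of its speed; a pose out of reach is approached as far as the arm can. A call with a gripper value outside its range is refused whole. The fingers move at their own pace and stop on an object; FORCE is the grip in N (left out, the last holds). Time passes only in rows, so rows that do not move let the fingers close. It gives the time, the measured TCP pose, the force, the opening and the grip force at its end, in the units of the state.
- sense(): the state, without advancing time (a new reading comes with each control period).
- snapshot(name): name is "side" or "top" or "wrist"; returns a dict with "image" (400x640x3 uint8, red, green, blue), "intrinsics" (3x3 intrinsics, pixels), "R" (3x3) and "t" (3): a world point X has camera coordinates R X + t. Camera axes: x right, y down, z forward; pixel columns grow to the right and rows downward; lengths in mm; the calibration is good to about 2 mm. A picture is of the moment at which its call begins. There is no depth.
- hand_in(): hands the job in; it is judged then, once.
Trained networks look in a picture, given as the dict that the camera call returned (one of the last four; its "shot" number tells which), for a name from the list of things; names that differ only in an ending like _2 or _b are one class to them, and where a whole thing is asked for, a point or a joint stands for the part that bears it (a point fixed in the world has none). Each returns a list of dicts, best first, with "conf" (0 to 1); they miss things now and then, are a little off and sometimes report something else, mostly with a low value. They report only what shows in the picture. A call takes as long as a camera call. They do not tell look-alikes from the thing itself.
- trace(picture, query): "pixels" (400x640 bool, what is visible of it).
- place_of(picture, query): "location" ([x, y, z] in mm, in world coordinates, good to about 4 mm: a listed point, or the origin of a listed thing).
The state is a dict: "time": time; "joint_pos": joint angles; "qd": joint speeds; "joint_efforts": joint torques, N m; "tool_pos": TCP position; "tcp_rot": TCP orientation; "ft_force": force on the tool from outside, world axes, zero at the start; "wrist_torque": the same for the moment, N m; "finger_gap": finger opening in mm; "grip_force": force on a finger pad.
Only numpy, scipy, OpenCV 4.12 (cv2) and the standard library are available. Lean on these libraries where they do the work, as an engineer would, in place of code of your own. Each camera call takes 0.05 s, during which the arm holds its last target. There are 200 camera calls.

## Task

Pick up the loose grey control knob with the pointer nose, turn it so that its D-shaped bore matches the D-shaped stem standing on the bleed valve, and slide it fully down onto the stem until it sits on the collar. Then press the knob down against the spring to the end of its travel to keep the valve open, and finish like that, with the gripper still holding the knob pressed down. Leave the other loose parts on the bench where they lie.

Things in the scene. Friction and masses are not known exactly. Their poses are not given: they have to be found in the camera images.
- knob: Loose grey knob, 36 mm high, about 110 g, standing upright on the bench. Origin: centre of its underside, z up. Round skirt 54 mm diameter, 10 mm high, under a grip bar with a pointed nose at its +x end. D-shaped bore right through along z, 18 mm diameter, its flat (a metal insert) on the +x (nose) side, 6 mm from the axis. It fits with its x along the stem's x.
- knob_grip (a point): Where to grip the knob: centre of the grip bar, on the bore axis 23 mm above the underside, axes as the knob's. The bar spans heights 10 to 36 mm, 48 mm long along x, 32 mm wide along y with flat parallel sides: grip across y. The nose tip is 31 mm from the axis.
- stem_seat (a point): On the axis of the upright steel D-stem, at the top of its dark collar (26 mm diameter), where the fitted knob's underside rests; 65 mm above the bench unpressed. Moves and turns with the stem. x: where the stem's flat faces, z up. Stem above it: 22 mm tall, 16 mm diameter, flat 5 mm from the axis, tip chamfered. About 1 mm clearance all round in the bore; the knob enters when turned right within 9 degrees.
- bleed_block: Bleed valve block, bolted down: foot plate 110 x 90 mm, grey steel block 84 x 84 mm to 36 mm height, brass hexagon 44 mm wide to 50 mm, above it the stem on the block's centre axis. Origin: centre of its underside. The stem turns only against stiff friction (0.15 N m); how far it is turned in the block varies.
- press (a joint): How far the stem and collar are pressed straight down, in m: 0 at rest, 0.007 at the end of travel. The spring pushes back with about 6 N at the start of the travel and 12.5 N at its end, and lifts the stem when let go; the knob's weight alone does not move it.
- gauge_block: Neighbour block, bolted down, of the same size, with a round pressure gauge (62 mm diameter, face up) to 82 mm height instead of a stem. Origin at the centre of its underside. Not to be handled.
- handwheel: loose grey handwheel, round, 60 mm diameter, 22 mm high, with three spokes and a round bore; not for this stem. Origin at the centre of its underside. Bystander, to be left alone.
- big_nut: loose brass ring nut, 39 mm across, 16 mm high, origin at the centre of its underside. Bystander, to be left alone.
- hose_tail: loose hose tail standing upright, hexagon 34 mm, 60 mm tall, origin at the centre of its underside. Bystander, to be left alone.
- elbow: loose steel elbow adaptor, about 50 x 26 x 50 mm, origin at the centre of its underside. Bystander, to be left alone.
- coupler: loose coupler standing upright, hexagon 40 mm, 48 mm tall, origin at the centre of its underside. Bystander, to be left alone.
- wrench: loose spanner lying flat, 170 mm long, origin near its middle. Bystander, to be left alone.
Mind the look-alikes: they are no part of the job. Leave any green look-alike of the knob alone.

How it is judged (in metres and radians):
On the way, in this order (a step that is already met when the one before it is completed fails the run):
1. the knob is lifted off the bench (height (world z) of knob above 0.04 m), for 0.1 s.
2. the knob sits on the stem, down on its collar (horizontal distance between knob and stem_seat below 0.004 m and z of knob in the frame of stem_seat between -0.004 and 0.004 m and angle between the x axis of knob and the x axis of stem_seat, either way round below 0.4 rad and angle between knob's own z axis and vertical below 0.15 rad), for 0.2 s.
At the end, for the whole second after the job is handed in: Knob upright (0.15 rad) on the stem: axes within 4 mm, underside within 4 mm of the collar, flats matched (0.4 rad), stem pressed down more than 4.5 mm, fingers pressing on the knob with more than 3 N, all at rest (all of step 2 and value of joint press above 0.0045 m and contact force between the fingers and knob above 3 N and linear speed of knob below 0.02 m/s); the arm keeps its last pose, push and grip.
It fails at once if another loose part is pushed more than 40 mm from its place (distance of any of handwheel, big_nut, hose_tail, elbow, coupler, wrench from where it was at the start of the episode above 0.04 m).
It also fails if it takes over 42 s, if anything falls off the work surface, if the arm or the gripper's body presses on something with over 40 N, if the wrist force passes 120 N, or if a joint passes its speed limit or range.

## Working session

There is one attempt and no reset: what is moved stays moved. The work goes in short steps, Python scripts to look and compute and a shell command to move; the robot and the scene stay as the last step left them, time stands still between calls to the robot, and variables do not carry over. Pictures are saved under pics/ and viewed, at most 11 in all, crops included, and the job is handed in when it is done.

```bash
mkdir -p pics; cat > h.py <<'E'
import numpy as np, cv2
from bench import sense, snapshot, trace, place_of
def save(p,n,crop=None,s=1):
    im=p["image"][:,:,::-1]
    if crop: a,b,c,d=crop; im=im[b:d,a:c]
    cv2.imwrite("pics/"+n,cv2.resize(im,None,fx=s,fy=s,interpolation=cv2.INTER_CUBIC))
def proj(p,X):
    c=np.array(p["R"])@np.array(X,float)+np.array(p["t"]); q=np.array(p["intrinsics"])@c; return q[:2]/q[2]
def unproj(p,uv,z):
    R=np.array(p["R"]);t=np.array(p["t"]);o=-R.T@t
    d=R.T@np.linalg.solve(np.array(p["intrinsics"]),[uv[0],uv[1],1.]); return o+d*(z-o[2])/d[2]
E
python3 - <<'E'
from h import *
ims=[]
for n in("top","side"):
    p=snapshot(n); ims.append(p["image"])
    save(p,n+"0.png")
    for q in("knob","knob_grip","stem_seat","bleed_block","gauge_block","handwheel"):
        for r in place_of(p,q)[:3]: print(n,q,np.round(r["location"],1),round(r["conf"],2),proj(p,r["location"]).round())
s=sense();print(s["time"],s["tool_pos"],s["tcp_rot"],s["finger_gap"])
E
```

```text
top knob [758.2  68.5   1.5] 0.83 [293. 123.]
top knob [ 611.5 -108.6    2.9] 0.82 [366. 178.]
top knob [649.4  95.3  -3. ] 0.74 [283. 166.]
top knob_grip [756.8  63.2  20.9] 0.85 [295. 121.]
top knob_grip [643.6   1.5  27.6] 0.77 [321. 164.]
top knob_grip [ 609.7 -114.4   26. ] 0.65 [370. 177.]
top stem_seat [608.8 225.1  67.3] 0.52 [225. 177.]
top bleed_block [609.2 228.1  -3.4] 0.96 [230. 183.]
top gauge_block [ 602.2 -238.5   -3. ] 0.71 [419. 181.]
top gauge_block [644.5   0.9  25.4] 0.35 [321. 164.]
top handwheel [465.6   5.9  -0.6] 0.54 [321. 239.]
side knob [762.   65.    1.9] 0.9 [409. 200.]
side knob [ 6.104e+02 -1.112e+02 -3.000e-01] 0.84 [379. 267.]
side knob [ 6.50e+02  9.58e+01 -6.00e-01] 0.76 [357. 201.]
side knob_grip [ 608.5 -110.1   22. ] 0.93 [378. 257.]
side knob_grip [642.3  -4.   19.1] 0.81 [372. 220.]
side knob_grip [649.2  97.6  20.2] 0.8 [357. 193.]
side stem_seat [606.6 226.7  63.1] 0.39 [321. 152.]
side stem_seat [640.3   1.2   2.6] 0.38 [369. 225.]
side stem_seat [ 4.648e+02  3.400e+00 -3.000e-01] 0.17 [283. 241.]
side bleed_block [6.101e+02 2.247e+02 1.000e-01] 0.78 [323. 176.]
side gauge_block [ 608.7 -235.2   -3.7] 0.93 [411. 325.]
side handwheel [ 4.601e+02  2.200e+00 -2.000e-01] 0.83 [281. 242.]
side handwheel [ 606.6 -231.    -1.1] 0.16 [409. 322.]
0.7 [161.64099533 577.84267513 248.32037184] [ 1.79995992e+02 -1.40025360e-03  1.64369890e+02] 85.59254516048247
```

View pics/top0.png

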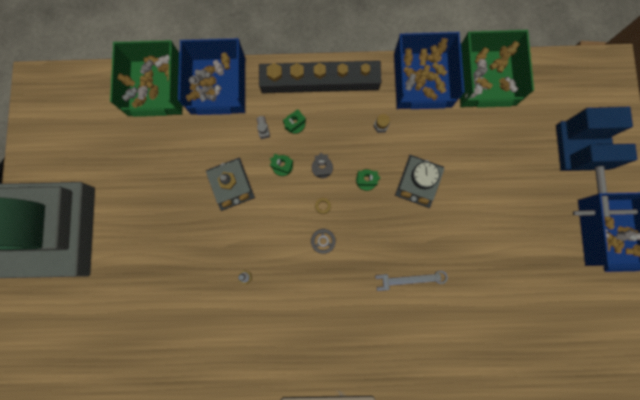

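View pics/side0.png

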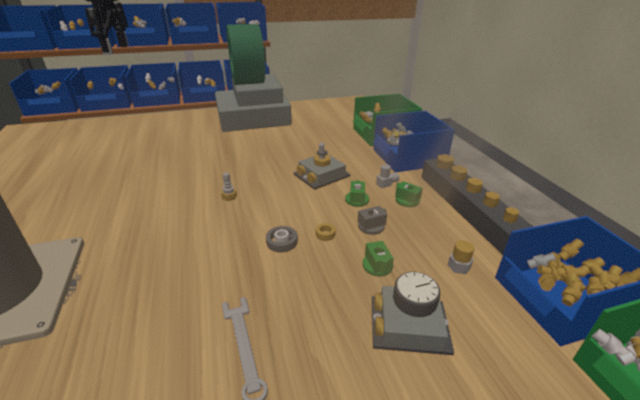

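Four knob-shaped candidates in the top view. Three are green look-alikes: (295,122), (282,164) and (367,179). The fourth is grey, at (321,165) in the top view and (372,220) in the side view, about x 643, y 0. It's the only grey one with a nose, so it fits. The stem on the bleed block is at top (227,180), about (608,226). I'll confirm the grey one in an enlarged crop and move toward the stem.

```bash
python3 -m handwheel '[[1,-3.8,-1.6,0,0,0,0],[1,-3.8,-1.6,0,0,0,0],[1,-3.8,-1.6,0,0,0,0],[1,-3.8,-1.6,0,0,0,0],[1,-3.8,-1.6,0,0,0,0],[1,-3.8,-1.6,0,0,0,0],[1,-3.8,-1.6,0,0,0,0],[1,-3.8,-1.6,0,0,0,0],[1,-3.8,-1.6,0,0,0,0],[1,-3.8,-1.6,0,0,0,0],[1,0,0,0,0,0,0],[1,0,0,0,0,0,0]]'
python3 - <<'E'
from h import *
p=snapshot("top"); save(p,"topcrop.png",(205,105,445,255),3)
p=snapshot("wrist"); save(p,"w1.png")
R=np.array(p["R"]);print((-R.T@p["t"]).round(),R.round(2).tolist())
for q in("knob_grip","stem_seat","bleed_block"):
    for r in place_of(p,q)[:3]: print(q,np.round(r["location"],1),round(r["conf"],2),proj(p,r["location"]).round())
s=sense();print(s["time"],s["tool_pos"],s["tcp_rot"])
E
```

```text
time: 1.7
tool_pos: [486.1, 319.5, 248.1]
tcp_rot: [-180.0, -0.0, 164.1]
ft_force: [-0.4, 1.1, -0.3]
finger_gap: 85.0
grip_force: 0.0
[410. 341. 373.] [[0.27, 0.96, 0.0], [0.92, -0.26, 0.31], [0.29, -0.08, -0.95]]
knob_grip [ 610.8 -109.9   27.2] 0.78 [ 70. 325.]
stem_seat [ 4.604e+02 -3.000e-01 -1.400e+00] 0.38 [ 99. 213.]
bleed_block [607.1 226.3  -0.7] 0.95 [280. 261.]
1.95 [483.53667237 322.41918795 248.37956365] [ 1.79986471e+02 -7.81126320e-03  1.64478470e+02]
```

View pics/topcrop.png

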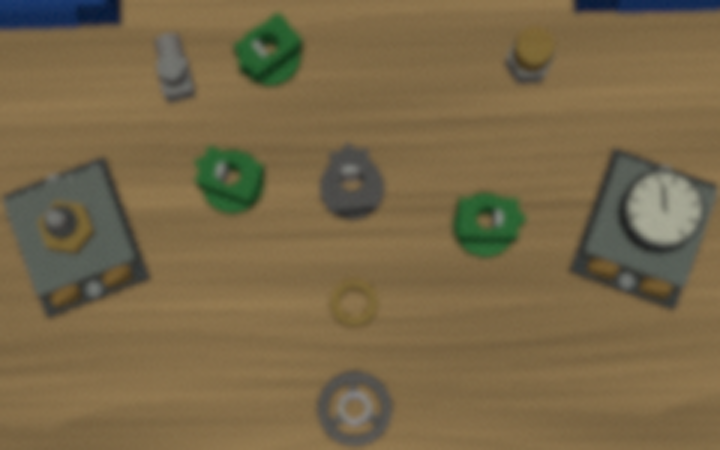

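View pics/w1.png

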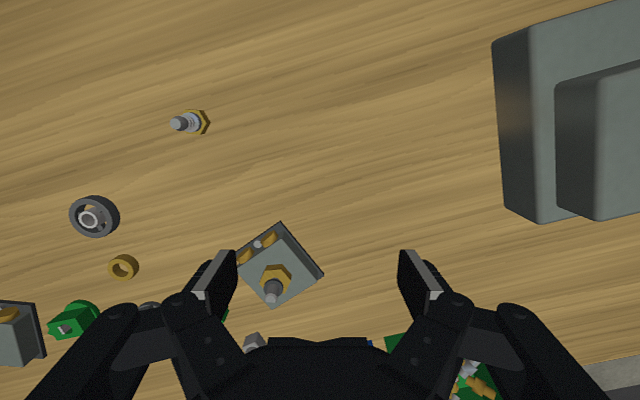

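The crop confirms it: the grey knob at (350,183) in the crop has its nose pointing up, toward world +x, and the green ones are decoys. The wrist view shows the stem at (272,290) with the flat unresolved. I'll go closer to it.

```bash
python3 -m handwheel '[[1,-3,-1.2,1,0,0,0],[1,-3,-1.2,1,0,0,0],[1,-3,-1.2,1,0,0,0],[1,-3,-1.2,1,0,0,0],[1,-2,-1.1,1,0,0,0],[1,0,0,0,0,0,0],[1,0,0,0,0,0,0],[1,0,0,0,0,0,0]]'
python3 - <<'E'
from h import *
p=snapshot("wrist")
for q in("stem_seat","bleed_block"):
    for r in place_of(p,q)[:3]: print(q,np.round(r["location"],1),round(r["conf"],2),proj(p,r["location"]).round())
c=proj(p,[607,226,80]).astype(int);print(c)
x0,y0=max(0,c[0]-80),max(0,c[1]-60); save(p,"w2.png",(x0,y0,x0+160,y0+120),5);print(x0,y0)
np.save("w2.npy",{k:np.array(p[k]) for k in("R","t","intrinsics","image")},allow_pickle=True)
s=sense();print(s["time"],s["tool_pos"],s["tcp_rot"])
E
```

```text
time: 2.62
tool_pos: [602.7, 228.0, 198.5]
tcp_rot: [180.0, -0.0, 164.4]
ft_force: [-0.3, 0.6, 0.3]
finger_gap: 85.2
grip_force: 0.0
stem_seat [607.2 221.3  66.6] 0.96 [312. 200.]
bleed_block [607.8 228.2  -2.8] 0.74 [319. 181.]
[316 203]
236 143
2.7667 [602.87838515 228.30515697 199.23903687] [1.79952117e+02 5.20897356e-02 1.64481920e+02]
```

View pics/w2.png

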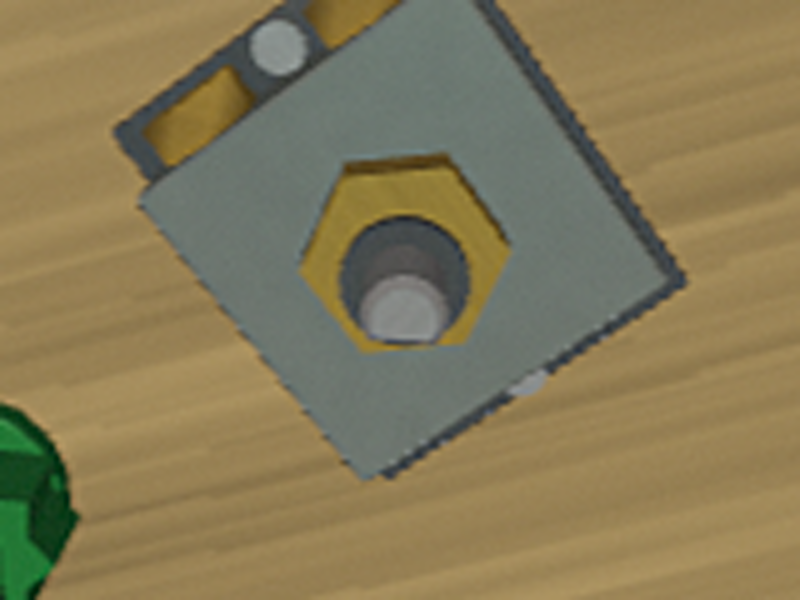

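The stem's bright top is at crop (403,308), which is about pixel (317,204). It has a straight cut at its lower edge, so the flat faces image-down, a world yaw around -15°. I'll refine it numerically.

```bash
cat > fit.py <<'E'
from h import *
p=np.load("w2.npy",allow_pickle=True).item()
g=cv2.cvtColor(p["image"],cv2.COLOR_RGB2GRAY)
hsv=cv2.cvtColor(p["image"],cv2.COLOR_RGB2HSV)
x0,y0,x1,y1=297,180,337,220
s=12
G=cv2.resize(p["image"][y0:y1,x0:x1],None,fx=s,fy=s,interpolation=cv2.INTER_CUBIC)
cv2.imwrite("pics/stem.png",G[:,:,::-1])
m=((G.min(2)>135)).astype(np.uint8)
n,l,st,c=cv2.connectedComponentsWithStats(m)
k=l[int((204-y0)*s),int((317-x0)*s)];print(st[k])
m=(l==k).astype(np.uint8)
ct=max(cv2.findContours(m,0,1)[0],key=cv2.contourArea)[:,0]
W=np.array([unproj(p,((u+.5)/s-.5+x0,(v+.5)/s-.5+y0),87)[:2] for u,v in ct])
a0=W.mean(0)
from scipy.optimize import least_squares
# D-shape: signed radius model, chamfered tip -> free r, d
def res(q):
    cx,cy,r,d,a=q; D=W-[cx,cy]; n=D@[np.cos(a),np.sin(a)]
    return np.maximum(np.hypot(*D.T)-r, n-d)
for a in np.radians(range(-180,180,30)):
    f=least_squares(res,[*a0,7.5,4.5,a],loss="soft_l1",f_scale=.3)
    print(np.degrees(a).round(),f.x[:4].round(2),np.degrees(f.x[4]).round(1)%360,round(f.cost,3))
E
python3 fit.py
```

```text
[     0      0    480    480 225321]
-180.0 [602.48 228.95  21.54  16.1 ] 75.69999999999999 787.066
-150.0 [601.49 225.44  21.54  16.1 ] 253.10000000000002 787.105
-120.0 [601.96 227.2   20.62  20.97] 161.7 998.221
-90.0 [601.96 227.2   20.62  28.16] 283.6 998.221
-60.0 [602.48 228.95  21.54  16.1 ] 75.69999999999999 787.066
-30.0 [601.96 227.2   20.62  21.06] 220.5 998.221
0.0 [602.48 228.95  21.54  16.1 ] 75.69999999999999 787.066
30.0 [601.96 227.2   20.62  23.63] 201.7 998.221
60.0 [600.77 227.53  21.37  17.72] 164.4 884.424
90.0 [602.48 228.95  21.54  16.1 ] 75.69999999999999 787.066
120.0 [601.49 225.44  21.54  16.1 ] 253.1 787.105
150.0 [602.48 228.95  21.54  16.1 ] 75.69999999999999 787.066
```

View pics/stem.png

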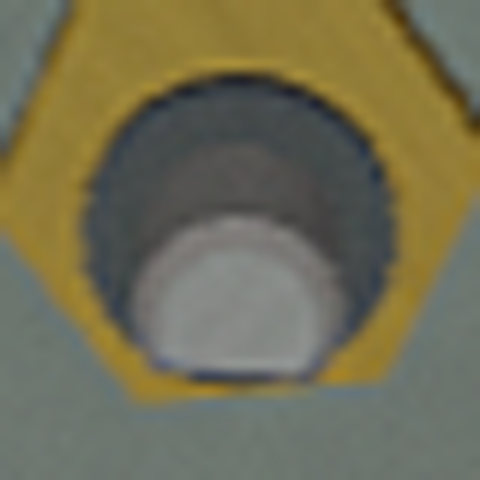

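The enlarged stem shows the flat edge running from about (150,368) to (310,377) and the circle's sides at x = 132 and 345. I'll unproject these by hand, then find the knob.

```bash
python3 - <<'E'
from h import *
p=np.load("w2.npy",allow_pickle=True).item()
f=lambda u,v,z:unproj(p,((u+.5)/12-.5+297,(v+.5)/12-.5+180),z)[:2]
A,B=f(150,368,87),f(310,377,87); d=B-A
print("flat yaw",np.degrees(np.arctan2(d[1],d[0]))+90, np.linalg.norm(d))
print("stem c",f(238,320,87),"w",np.linalg.norm(f(132,320,87)-f(345,320,87)),"collar c",f(240,228,65),np.linalg.norm(f(85,228,65)-f(395,228,65)))
E
python3 -m handwheel '[[1,-0.5,-3.5,0,0,0,0],[1,-0.5,-3.5,0,0,0,0],[1,-0.5,-3.5,0,0,0,0],[1,-0.5,-3.5,0,0,0,0],[1,0.5,-3.5,0,0,0,0],[1,0.5,-3.5,0,0,0,0],[1,0,0,0,0,0,0],[1,0,0,0,0,0,0],[1,0,0,0,0,0,0]]'
python3 - <<'E'
from h import *
p=snapshot("wrist")
for q in("knob","knob_grip"):
    for r in place_of(p,q)[:3]: print(q,np.round(r["location"],1),round(r["conf"],2),proj(p,r["location"]).round())
c=proj(p,[643,1,25]).astype(int);print(c)
x0,y0=max(0,c[0]-80),max(0,c[1]-60); save(p,"w3.png",(x0,y0,x0+160,y0+120),5);print(x0,y0)
np.save("w3.npy",{k:np.array(p[k]) for k in("R","t","intrinsics","image")},allow_pickle=True)
s=sense();print(s["time"],s["tool_pos"],s["tcp_rot"])
E
```

```text
flat yaw 160.9859442890877 12.148499864386096
stem c [607.56302551 225.51729164] w 16.062161306139686 collar c [607.39054586 225.70410284] 25.324001430716436
time: 3.52
tool_pos: [556.7, 22.7, 199.1]
tcp_rot: [180.0, 0.1, 164.4]
ft_force: [0.0, 0.4, 0.9]
finger_gap: 85.3
grip_force: 0.0
knob [ 609.2 -107.5   -0.9] 0.9 [232. 242.]
knob [762.3  64.5   1.2] 0.67 [385. 307.]
knob [647.8 101.6  -1.7] 0.6 [396. 228.]
knob_grip [758.7  66.8  24.4] 0.93 [391. 317.]
knob_grip [641.9   4.   23.2] 0.91 [321. 252.]
knob_grip [655.4  99.3  22.1] 0.79 [401. 242.]
[319 253]
239 193
3.6667 [556.77598245  23.27925319 198.52079392] [1.79980146e+02 2.32374281e-02 1.64479761e+02]
```

View pics/w3.png

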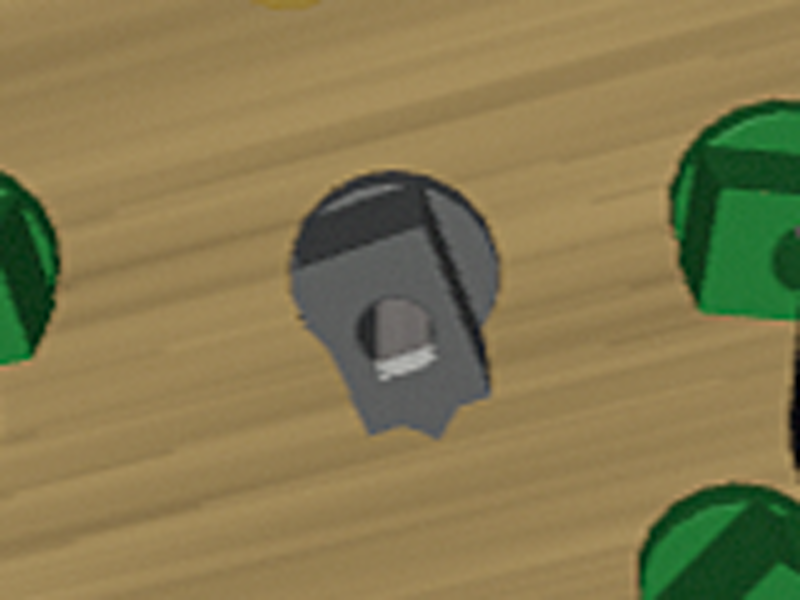

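The knob is at crop (395,335), nose pointing down in the image, with the bright metal insert at (405,365). The bar's top edges run (420,228)→(490,390) and (295,270)→(370,435). Computing the pose and the approach.

```bash
python3 - <<'E'
from h import *
p=np.load("w3.npy",allow_pickle=True).item()
f=lambda u,v,z=36:unproj(p,((u+.5)/5-.5+239,(v+.5)/5-.5+193),z)[:2]
def ya(a,b): d=f(*b)-f(*a); return np.degrees(np.arctan2(d[1],d[0])),np.linalg.norm(d).round(1)
print(ya((420,228),(490,390)),ya((295,270),(370,435)),"back edge-90:",ya((295,270),(420,228)),ya((375,372),(437,350)))
a=f(295,270);b=f(420,228);print("back mid",(a+b)/2,"bore c",f(397,336),"insert mid",f(406,361))
# skirt circle centre at z=10: extreme left/right/top
E
```

```text
(np.float64(6.093103660914263), np.float64(45.9)) (np.float64(5.512263020016498), np.float64(47.6)) back edge-90: (np.float64(94.70999241350259), np.float64(30.8)) (np.float64(96.37688565474033), np.float64(15.8))
back mid [620.00570334  -3.80582986] bore c [644.31045646  -1.05036116] insert mid [651.34451067  -0.79544831]
```

```bash
python3 -m handwheel '[[1,-3.02,0,2,0,0,0],[1,-3.02,0,2,0,0,0],[1,-3.02,0,2,0,0,0],[0.6,0,0,1.2,0,0,-0.122],[0.6,0,0,1.2,0,0,-0.122],[0.6,0,0,1.2,0,0,-0.122],[0.6,0,0,0,0,0,0],[0.6,0,0,0,0,0,0],[0.6,0,0,0,0,0,0]]'
python3 - <<'E'
from h import *
s=sense();print(s["time"],s["tool_pos"],s["tcp_rot"],s["finger_gap"],s["joint_pos"])
p=snapshot("wrist");save(p,"w4.png",(160,100,480,400),2)
for r in place_of(p,"knob_grip")[:3]: print(np.round(r["location"],1),round(r["conf"],2),proj(p,r["location"]).round())
print(proj(p,[644,-1.3,36]),proj(p,[675,1.7,30]))
E
```

```text
time: 4.42
tool_pos: [644.2, -1.8, 103.1]
tcp_rot: [-180.0, 0.0, -174.8]
ft_force: [0.4, 0.2, -0.0]
finger_gap: 68.2
grip_force: 0.0
4.4167 [644.19133649  -1.77709699 103.08153464] [-1.79993015e+02  4.55240165e-02 -1.74840342e+02] 68.18386058502693 [-4.71719099e+00  2.02307293e+01  8.59692907e+01  9.66097247e-04
  7.37539327e+01 -9.98771165e+01]
[758.7  64.4  25.4] 0.97 [379. 337.]
[ 612.8 -106.1   27.7] 0.93 [180. 163.]
[650.5 100.9  24. ] 0.75 [444. 232.]
[318.64348129 219.18454796] [318.78374039 252.43628478]
```

View pics/w4.png

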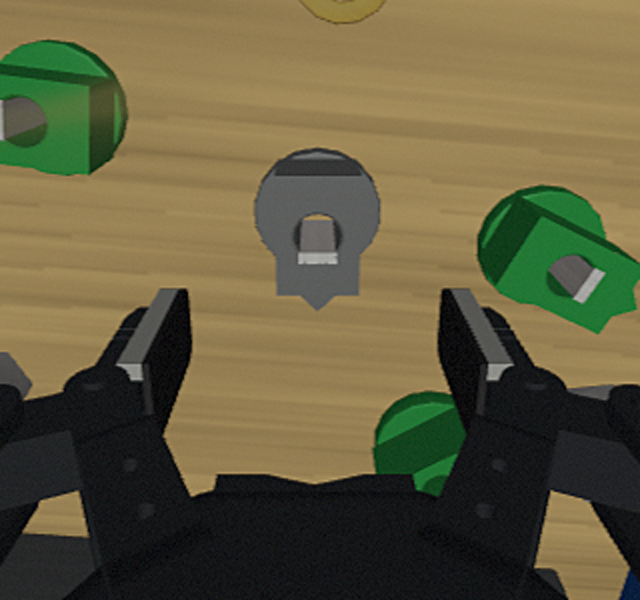

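The knob is aligned and centred, with its bore at pixel (319,218) as predicted. Both green knobs are clear of the fingers. I'll descend and close.

```bash
python3 -m handwheel '[[0.6,0,0,2,0,0,0],[0.6,0,0,2,0,0,0],[0.6,0,0,1.8,0,0,0],[0.6,0,0,1,0,0,0],[0.6,0,0,0.5,0,0,0],[0.6,0,0,0,0,0,0],[0.6,0,0,0,0,0,0]]' 60; python3 -m handwheel '[[-1,0,0,0,0,0,0],[-1,0,0,0,0,0,0],[-1,0,0,0,0,0,0],[-1,0,0,0,0,0,0],[-1,0,0,0,0,0,0],[-1,0,0,0,0,0,0],[-1,0,0,0,0,0,0],[-1,0,0,0,0,0,0]]' 60
```

```text
time: 5.1
tool_pos: [644.3, -2.5, 30.3]
tcp_rot: [-180.0, 0.1, -174.7]
ft_force: [1.1, 0.2, 0.4]
finger_gap: 68.6
grip_force: 0.0
time: 5.77
tool_pos: [644.8, -2.6, 30.7]
tcp_rot: [-180.0, 0.1, -174.7]
ft_force: [0.4, 0.6, 5.7]
finger_gap: 31.2
grip_force: 61.5
```

```bash
python3 -m handwheel '[[-1,0,0,-2,0,0,0],[-1,0,0,-3,0,0,0],[-1,0,0,-3,0,0,0],[-1,0,0,-3,0,0,0],[-1,0,0,0,0,0,0],[-1,0,0,0,0,0,0]]'; python3 -m handwheel '[[-1,0.2,2.88,0,0,0,0],[-1,0.2,2.88,0,0,0,0],[-1,0.2,2.88,0,0,0,0],[-1,0.2,2.88,0,0,0,0],[-1,0.2,2.88,0,0,0,0],[-1,0.2,2.88,0,0,0,0],[-1,0.2,2.88,0,0,0,0],[-1,0.2,2.88,0,0,0,0],[-1,0,0,0,0,0,0],[-1,0,0,0,0,0,0]]';  python3 -m handwheel '[[-1,0,0,0,0,0,0.106],[-1,0,0,0,0,0,0.106],[-1,0,0,0,0,0,0.106],[-1,0,0,0,0,0,0.106],[-1,0,0,0,0,0,0],[-1,0,0,0,0,0,0],[-1,0,0,0,0,0,0]]'
python3 - <<'E'
from h import *
s=sense();print(s["time"],s["tool_pos"],s["tcp_rot"],s["finger_gap"],s["grip_force"])
p=snapshot("wrist");save(p,"w5.png",(210,120,430,285),3.6)
np.save("w5.npy",{k:np.array(p[k]) for k in("R","t","intrinsics","image")},allow_pickle=True)
for q in("knob","knob_grip","stem_seat"):
  for r in place_of(p,q)[:2]: print(q,np.round(r["location"],1),round(r["conf"],2),proj(p,r["location"]).round())
E
```

```text
time: 6.27
tool_pos: [645.5, -2.7, 142.3]
tcp_rot: [-179.9, 0.3, -174.7]
ft_force: [-0.5, -0.8, -2.1]
finger_gap: 30.6
grip_force: 60.7
time: 7.1
tool_pos: [604.7, 226.7, 137.1]
tcp_rot: [-180.0, -0.2, -174.5]
ft_force: [-0.1, -0.0, -1.4]
finger_gap: 30.5
grip_force: 60.7
time: 7.68
tool_pos: [606.1, 224.5, 138.6]
tcp_rot: [-180.0, -0.0, 161.2]
ft_force: [0.2, 0.8, -1.3]
finger_gap: 30.9
grip_force: 60.7
7.6833 [606.13961385 224.51355332 138.56446375] [-1.79953798e+02 -4.96734876e-02  1.61200372e+02] 30.87207859313711 60.731239914894104
knob [648.6  97.1   1.9] 0.88 [218. 265.]
knob [ 608.8 -109.9   -2.7] 0.77 [ 37. 286.]
knob_grip [ 612.5 -112.6   29.5] 0.85 [  6. 308.]
knob_grip [655.9  98.6  21.7] 0.73 [216. 281.]
stem_seat [459.6   2.1  -2.1] 0.73 [ 39. 122.]
stem_seat [ 748.9 -149.6    2.4] 0.56 [ 74. 386.]
```

View pics/w5.png

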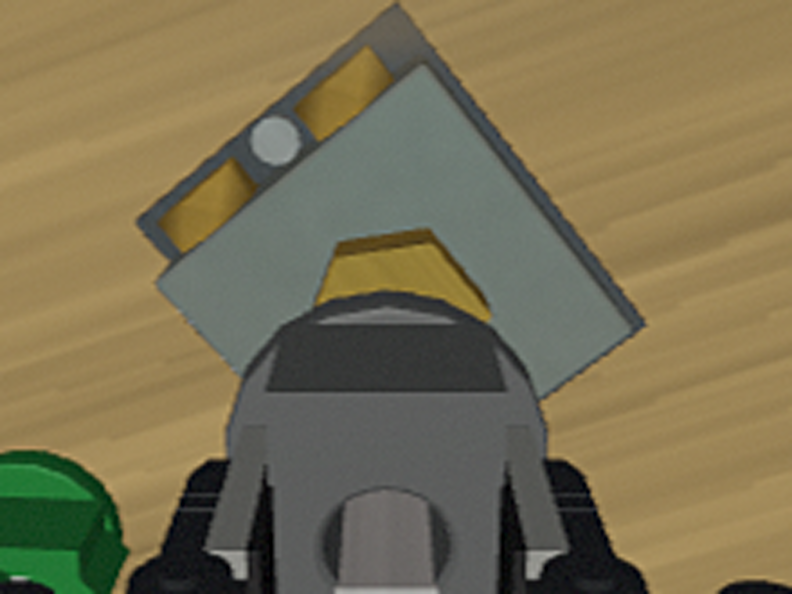

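The held knob is level, with its back edge at crop y≈390 (x 264–505) and its bore centred near (388,545). I'll compute its axis against the stem's.

```bash
python3 - <<'E'
from h import *
p=np.load("w5.npy",allow_pickle=True).item()
s=3.6
f=lambda u,v,z:unproj(p,((u+.5)/s-.5+210,(v+.5)/s-.5+120),z)[:2]
for zb in(106,108,110):
    z=zb+36
    a,b=f(264,391,z),f(505,390,z); d=b-a; n=np.array([-d[1],d[0]])/np.linalg.norm(d)
    if n[0]<0:n=-n
    print(zb,np.linalg.norm(d),np.degrees(np.arctan2(n[1],n[0])),"axis",(a+b)/2+24*n,"bore mid",f(386,545,z))
    l,r=f(228,430,zb+9),f(548,430,zb+9);print("  skirt",(l+r)/2,np.linalg.norm(l-r))
E
```

```text
106 31.97447908751786 -18.5375515395687 axis [605.93678505 223.77801145] bore mid [605.4940191  224.02154639]
  skirt [601.34516508 225.76029644] 52.56995496396947
108 31.44880696028382 -18.53755153956866 axis [605.09988016 224.06806679] bore mid [604.29029667 224.43304164]
  skirt [600.41589756 226.07365718] 51.86266508897423
110 30.92313483304985 -18.5375515395688 axis [604.26297527 224.35812214] bore mid [603.08657425 224.8445369 ]
  skirt [599.48663003 226.38701792] 51.155375213979
```

```bash
python3 -m handwheel '[[-1,-0.12,0.22,0,0,0,0],[-1,0,0,0.9,0,0,0],[-1,0,0,0.7,0,0,0],[-1,0,0,0,0,0,0],[-1,0,0,0,0,0,0]]'; python3 - <<'E'
from h import *
L=[]
for i in range(5):
    p=snapshot("wrist");s=sense();L.append(np.r_[s["tool_pos"],s["tcp_rot"][2],s["ft_force"]])
print(np.mean(L,0).round(2))
p=snapshot("side");c=proj(p,[607,226,90]).astype(int);save(p,"s6.png",(c[0]-50,c[1]-45,c[0]+50,c[1]+45),7)
E
python3 -m handwheel '[[-1,0,0,0.3,0,0,0],[-1,0,0,0.3,0,0,0],[-1,0,0,0,0,0,0],[-1,0,0,0,0,0,0]]'
```

```text
time: 8.3
tool_pos: [607.2, 226.9, 121.7]
tcp_rot: [-179.9, -0.1, 161.1]
ft_force: [-0.1, 0.5, -0.5]
finger_gap: 31.0
grip_force: 60.7
[ 6.0815e+02  2.2710e+02  1.2324e+02  1.6105e+02  1.9000e-01  1.9000e-01
 -3.7000e-01]
time: 8.93
tool_pos: [607.9, 227.0, 116.8]
tcp_rot: [-180.0, -0.0, 161.1]
ft_force: [-0.5, 0.2, -0.7]
finger_gap: 30.8
grip_force: 60.7
```

View pics/s6.png

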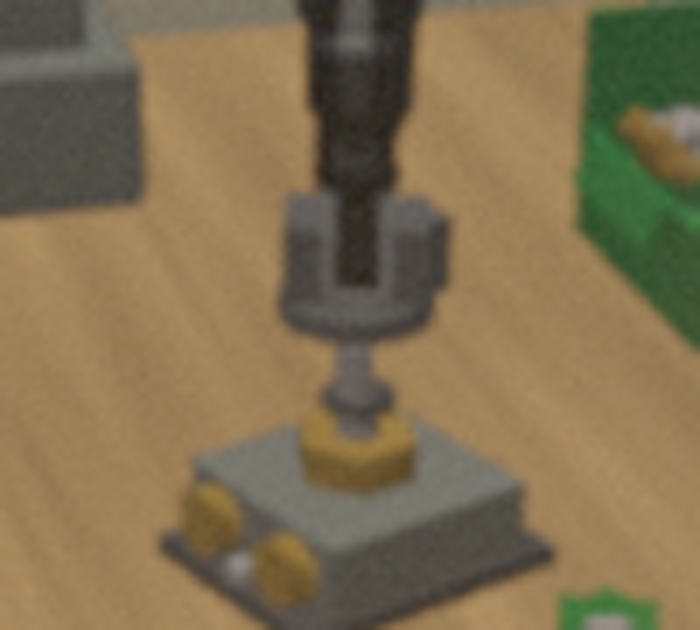

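In the side view the knob hangs upright, centred right above the stem: skirt centre at x≈358, stem at 352. I'll continue down in small steps and watch the force.

```bash
python3 -m handwheel '[[-1,0,0,0.25,0,0,0],[-1,0,0,0.25,0,0,0],[-1,0,0,0,0,0,0],[-1,0,0,0,0,0,0]]';python3 -m handwheel '[[-1,0,0,0.2,0,0,0],[-1,0,0,0,0,0,0],[-1,0,0,0,0,0,0]]'
```

```text
time: 9.27
tool_pos: [608.2, 227.0, 112.0]
tcp_rot: [-180.0, -0.0, 161.0]
ft_force: [0.9, -0.7, -1.7]
finger_gap: 30.5
grip_force: 60.7
time: 9.52
tool_pos: [608.2, 227.0, 110.2]
tcp_rot: [-180.0, -0.0, 161.0]
ft_force: [0.6, -0.8, -1.1]
finger_gap: 31.1
grip_force: 60.7
```

```bash
python3 -m handwheel '[[-1,0,0,0.3,0,0,0],[-1,0,0,0.3,0,0,0],[-1,0,0,0.3,0,0,0],[-1,0,0,0,0,0,0],[-1,0,0,0,0,0,0]]';python3 -m handwheel '[[-1,0,0,0.2,0,0,0],[-1,0,0,0.2,0,0,0],[-1,0,0,0,0,0,0],[-1,0,0,0,0,0,0],[-1,0,0,0,0,0,0]]'
```

```text
time: 9.93
tool_pos: [608.1, 226.9, 100.8]
tcp_rot: [-180.0, -0.0, 161.0]
ft_force: [2.5, -1.5, -1.5]
finger_gap: 30.8
grip_force: 60.7
time: 10.35
tool_pos: [608.1, 226.9, 97.0]
tcp_rot: [-180.0, -0.0, 161.0]
ft_force: [1.9, -2.8, -3.0]
finger_gap: 31.0
grip_force: 60.6
```

```bash
python3 -m handwheel '[[-1,0,0,0.1,0,0,0],[-1,0,0,0,0,0,0],[-1,0,0,0,0,0,0],[-1,0,0,0,0,0,0]]';python3 -m handwheel '[[-1,0,0,0.1,0,0,0],[-1,0,0,0,0,0,0],[-1,0,0,0,0,0,0],[-1,0,0,0,0,0,0]]'; python3 -m handwheel '[[-1,0,0,0.15,0,0,0],[-1,0,0,0,0,0,0],[-1,0,0,0,0,0,0],[-1,0,0,0,0,0,0]]' 100
```

```text
time: 10.68
tool_pos: [608.2, 227.0, 96.3]
tcp_rot: [-180.0, 0.0, 161.0]
ft_force: [2.0, -3.7, -0.4]
finger_gap: 31.1
grip_force: 60.7
time: 11.02
tool_pos: [608.3, 227.0, 95.7]
tcp_rot: [180.0, 0.0, 161.0]
ft_force: [-1.0, -4.6, 4.9]
finger_gap: 30.9
grip_force: 61.2
time: 11.35
tool_pos: [608.4, 227.0, 94.4]
tcp_rot: [180.0, 0.0, 161.0]
ft_force: [-1.5, -4.5, 5.3]
finger_gap: 30.2
grip_force: 102.5
```

The knob is seated and the spring force has come in at z≈95.5. Now pressing.

```bash
python3 -m handwheel '[[-1,0,0,0.2,0,0,0],[-1,0,0,0.1,0,0,0],[-1,0,0,0,0,0,0],[-1,0,0,0,0,0,0],[-1,0,0,0,0,0,0]]';python3 -m handwheel '[[-1,0,0,0.2,0,0,0],[-1,0,0,0.1,0,0,0],[-1,0,0,0,0,0,0],[-1,0,0,0,0,0,0],[-1,0,0,0,0,0,0]]'; python3 -m handwheel '[[-1,0,0,0.1,0,0,0],[-1,0,0,0,0,0,0],[-1,0,0,0,0,0,0],[-1,0,0,0,0,0,0]]'
```

```text
time: 11.77
tool_pos: [608.4, 227.1, 91.8]
tcp_rot: [180.0, 0.0, 161.0]
ft_force: [-3.9, -5.6, 7.9]
finger_gap: 30.0
grip_force: 102.8
time: 12.18
tool_pos: [608.4, 227.1, 89.1]
tcp_rot: [180.0, 0.0, 161.0]
ft_force: [-3.7, -5.2, 10.3]
finger_gap: 30.2
grip_force: 103.6
time: 12.52
tool_pos: [608.5, 227.0, 88.7]
tcp_rot: [180.0, 0.0, 161.0]
ft_force: [-6.2, -6.3, 15.0]
finger_gap: 30.2
grip_force: 104.2
```

```bash
python3 -m handwheel '[[-1,0,0,0.1,0,0,0],[-1,0,0,0,0,0,0],[-1,0,0,0,0,0,0],[-1,0,0,0,0,0,0],[-1,0,0,0,0,0,0]]'; python3 - <<'E'
from h import *
p=snapshot("side");c=proj(p,[607,226,80]).astype(int);save(p,"s7.png",(c[0]-50,c[1]-45,c[0]+50,c[1]+45),7)
s=sense();print(s["time"],s["tool_pos"],s["ft_force"])
E
```

```text
time: 12.93
tool_pos: [608.5, 227.1, 88.7]
tcp_rot: [180.0, 0.1, 161.1]
ft_force: [-9.1, -7.1, 20.8]
finger_gap: 29.8
grip_force: 105.0
12.9833 [608.56218026 227.07721955  88.66663064] [-9.49905139 -7.45919795 20.78611836]
```

View pics/s7.png

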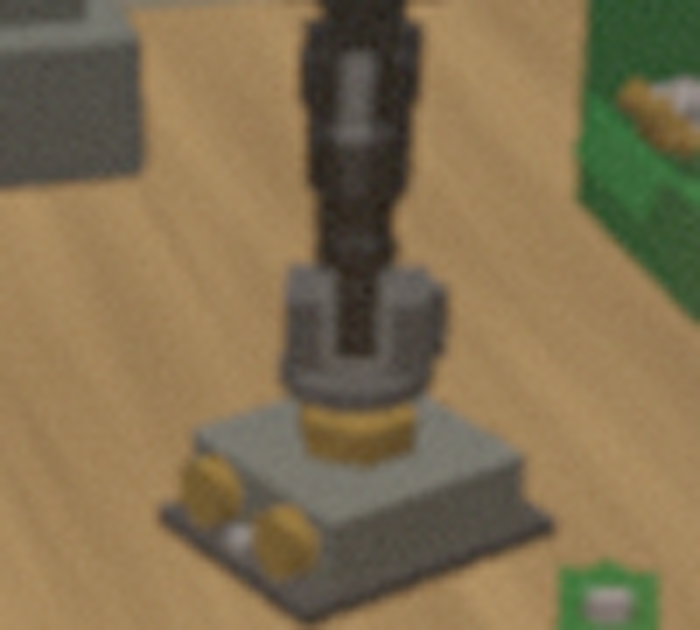

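The side view shows the knob upright and pressed down almost onto the brass hexagon. The tool stopped at z 88.7 while the force rose to 21 N, so it is against the end stop.

```bash
python3 -c "
from bench import hand_in
print(hand_in())"
```

```text
the job is handed in; nothing more can be done
None
```

The grey knob is on the D-stem with its flat matched, pressed down to the end stop and still gripped. The tool stopped at z 88.7 mm with about 21 N on it. I handed the job in at about 13 s; the interface gave no verdict back.

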